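# Set the flow meter's ring and clamp it

### The arm

A 6-joint arm with a two-finger parallel gripper is mounted at the origin on the work surface. World frame = base frame: x ahead of the robot, y to its left, z up, the work surface at z = 0. Lengths are in mm, angles in rad, forces in N, time in s.
With the tool pointing down it reaches from about 300 to 775 mm from the base axis. Payload 14.6 kg.
Tool frame: the origin (TCP) lies on the centre line of the jaws, within the pads' length; the fingertips stand 8 mm ahead of it and the grasp point (between the pads) lies 11 mm behind it; z points along the fingers, y is the direction in which the jaws open and shut (so a half turn about z gives the same grasp; the last joint's range is limited). The gripper opens to 94 mm and grips with 3 to 60 N. Pads are 16 mm wide; open, the fingers measure 119 mm over their backs; the gripper's body (75 mm by 177 mm) begins 78 mm behind the grasp point.
Start: joints at [1.257, 0.3, 1.521, -0, 1.321, -0.067], TCP at [134.364, 533.325, 213.446] pointing down, gripper open.
Joint ranges: [-3.03, 3.03], [-0.79, 2.21], [0.23, 2.52], [-1.04, 4.18], [0, 3.07], [-2.55, 2.55]. Speed limits (rad/s): [2.22, 2.22, 2.57, 3.14, 3.14, 3.14].

### API

Orientations are given as [roll, pitch, yaw] about the fixed x, y, z axes, in that order (R = Rz(yaw) Ry(pitch) Rx(roll)).
In Python, from cell import read_state, cams, manip gives the robot as it stands.
- The arm moves only by the shell command python3 -m handwheel 'ROWS' [OPENING] [FORCE]. ROWS is JSON, a list of rows, each a list of 4 numbers: the shift along the tool's x, y, z in m, then the turn about the tool's z in degrees. In form: [[dx, dy, dz, turn], ...]. A call has 1 to 5 rows; each row is the pose to reach, as a shift and turn from the pose measured when the call began, along the tool's axes at that moment; what a row does not reach only later rows make up. A row lasts 1/8 s, in which the tool goes at most 62.5 mm and 10.7 degrees, less where a joint would pass 70% of its speed; a pose out of reach is approached as far as the arm can. A call with a gripper value outside its range is refused whole. OPENING is the closure, from 0 (fully open) to 1 (shut), set as the call begins (- or left out, the last holds). The fingers move at their own pace and stop on an object; FORCE is the grip in N (left out, the last holds). Time passes only in rows, so rows that repeat a pose let the fingers close. It gives the time, the measured TCP pose, the force and the opening at its end, in the units of the state.
- read_state(): the state, without advancing time (a new reading comes with each control period).
- cams.camera(name): name is "scene" or "side" or "wrist"; returns the picture (480x640x3 uint8, red, green, blue); there is no depth.
- cams.get_calibration(name): a dict with "vertical_fov" (degrees; the focal length in pixels is half the picture's height over the tangent of half this angle, whatever the lens; pixels are square), "cx", "cy" (the principal point, pixels), "R" (3x3) and "t" (3): a world point X has camera coordinates R X + t. Camera axes: x right, y down, z forward; pixel columns grow to the right and rows downward; lengths in mm; the calibration is good to about 2 mm. A picture is of the moment at which its call begins: read the wrist's pose just before it. get_calibration takes no time and is no camera call; for the wrist camera it gives the pose at the moment of the call.
- manip.sign_off(): hands the job in, once; it reports no verdict.
The state is a dict: "clock": time; "joints": joint angles; "qd": joint speeds; "effort": joint torques, N m; "eef_pos": TCP position; "eef_rot": TCP orientation; "wrist_force": force on the tool from outside, world axes, zero at the start; "moment": the same for the moment, N m; "finger_gap": finger opening in mm.
Only numpy, scipy, OpenCV 4.12 (cv2) and the standard library are available. Lean on these libraries where they do the work, as an engineer would, in place of code of your own. Each camera call takes 0.05 s, during which the arm holds its last target. There are 200 camera calls.

### The job

On the flow meter, gently push the blue lever around until the ring's black pointer stands at the red tab on the dial. Then swing the yellow clamp lever shut, pushing it counter-clockwise (seen from above) as far as it goes, so that the ring is locked on that setting. Only push the levers, do not grip them; leave the loose parts and tools where they are, and finish clear of everything.

Things in the scene. Friction and masses are not known exactly. Their poses are not given: they have to be found in the camera images.
- meter: flow meter screwed to the bench (does not move): square dark plate 170 mm, round aluminium housing, white dial disc 180 mm across with its top 48 mm above the bench, black marks every 10 degrees. Origin on the ring's axis at bench height, z up; its x axis runs along a short pipe stub (top at 43 mm, ends 130 mm out). Above the dial the grey ring is 110 mm across and its top is 66 mm (hub 78 mm, 48 mm across) above the bench; nothing on the meter is higher than 110 mm
- ring (a joint): angle of the ring about the meter's z axis, rad, counter-clockwise from above positive, stops at -1.25 and 0.5. At 0 the pointer lies along the meter's +x and the blue lever along its -x. Moderate friction (about 0.14 N m, some 1.2 N at the blue paddle); it stays where it is left. It starts between -1.15 and -0.75 and the red tab is always further counter-clockwise, at a value between -0.4 and 0.25
- pointer_tip (a point): tip of the ring's black pointer (6 mm wide), 80 mm from the ring's axis, 53 mm above the bench, diametrically opposite the blue lever; it turns with the ring
- paddle (a point): centre of the top edge of the upright blue paddle on the ring's lever: 115 mm from the ring's axis, 110 mm above the bench. The paddle is a flat plate 34 mm long radially, 12 mm thick across (tangentially), standing from 54 to 110 mm above the bench; the dark lever arm under it is 14 mm wide and lies 55 to 65 mm above the bench. Its orientation is that of the ring: z up, x from the paddle towards the axis and pointer
- tab_tip (a point): middle of the inner edge of the red tab fixed on the dial's rim, 80 mm from the ring's axis, 55 mm above the bench: the setting asked for. The tab is 12 mm wide along the rim, reaches 104 mm from the axis and does not move; its x axis points radially outward
- clamp (a joint): angle of the yellow clamp lever about its vertical pivot, rad, counter-clockwise from above positive: 0 is fully open, 1.57 is fully closed against its stop. Starts between 0 and 0.25. Light friction (about 0.08 N m, some 1.1 N at the paddle), stays where it is left
- clamp_pivot (a point): top of the clamp lever's vertical pivot, 78 mm from the ring's axis on the meter's -y side, 66 mm above the bench
- clamp_paddle (a point): centre of the top edge of the upright yellow paddle at the end of the clamp lever: 70 mm from the pivot, 108 mm above the bench. Flat plate 28 mm long radially from the pivot, 12 mm thick tangentially, standing from 58 to 108 mm above the bench. At joint 0 the lever points 130 degrees clockwise of the meter's x (on the robot's side), at 1.57 it points 40 degrees clockwise of it. Its x axis points from the pivot to the paddle
- nut: steel collar nut, ring 34 mm across, 15 mm high, standing by the meter; origin at centre of underside
- plug: brass plug, 32 mm across, 38 mm high, standing by the meter; origin at centre of underside
- filter: orange filter canister with dark top, 82 mm across, 112 mm high; origin at centre of underside
- jar: green glass jar with white cap and pale label, 60 mm across, 85 mm high; origin at centre of underside
- screwdriver: screwdriver lying flat on the bench; origin at the centre of its underside
- wrench: dark wrench lying flat on the bench; origin at the centre of its underside
- sleeve: steel sleeve, tube 56 mm across, 50 mm high; origin at centre of underside

How it is judged:
By the outcome, as a careful person would: the job done as asked, in the order asked, and still so for the second after the job is handed in, with the robot touching nothing.
It also fails if it takes over 61 s, if anything falls off the work surface, if the arm or the gripper's body presses on something with over 40 N, if the wrist force passes 120 N, or if a joint passes its speed limit or range.

## Working session

There is one attempt and no reset: what is moved stays moved. The work goes in short steps, Python scripts to look and compute and a shell command to move; the robot and the scene stay as the last step left them, time stands still between calls to the robot, and variables do not carry over. Pictures are saved under pics/ and viewed, about 8 in all and at most 12, crops included, and the job is handed in when it is done.

```bash
ls; mkdir -p pics; python3 - <<'E'
from cell import read_state, cams, manip
import cv2
s=read_state(); print(s)
for n in ("scene","side"):
    im=cams.camera(n); cv2.imwrite(f"pics/{n}0.png",im[:,:,::-1]); c=cams.get_calibration(n); print(n,c)
c=cams.get_calibration("wrist");print(c)
cv2.imwrite("pics/wrist0.png",cams.camera("wrist")[:,:,::-1])
E
```

```text
pics
{'clock': 0.0, 'joints': array([ 1.25743524e+00,  3.00445205e-01,  1.52158791e+00,  1.85901976e-07,
        1.32072344e+00, -6.65712527e-02]), 'qd': array([ 4.26069961e-04,  6.15671611e-04, -1.67437653e-04, -1.43030763e-05,
       -1.45548179e-03, -1.14304121e-04]), 'effort': array([-6.26642377e-04, -5.31805372e+01, -3.52734089e+01,  7.08121830e-02,
        2.44405976e-02, -4.51423125e-05]), 'eef_pos': array([134.26709797, 533.0886342 , 212.89765043]), 'eef_rot': array([-3.14043134e+00, -7.76046282e-05,  2.89480273e+00]), 'wrist_force': array([ 0.2293295 , -0.04515916,  1.04090078]), 'moment': array([ 0.00197899, -0.01423989, -0.01614026]), 'finger_gap': 93.52971978893557}
scene {'vertical_fov': 42.40620684403915, 'cx': 315.4328349798278, 'cy': 244.75900092605883, 'R': array([[-0.62858002,  0.77774107,  0.00244718],
       [ 0.55873292,  0.45375924, -0.69420463],
       [-0.54102188, -0.43499584, -0.71977353]]), 't': array([ 395.07841505, -228.86467397, 1824.97958244])}
side {'vertical_fov': 53.88920319377829, 'cx': 322.42377423131325, 'cy': 241.40418097381033, 'R': array([[ 0.78293083, -0.62193405, -0.01474312],
       [-0.47935154, -0.58799416, -0.65152511],
       [ 0.39653678,  0.51716623, -0.7584838 ]]), 't': array([-466.01604532,  308.74417731,  952.96189843])}
{'vertical_fov': 61.465588129597926, 'cx': 317.1279053776306, 'cy': 238.9598656741549, 'R': array([[ 0.24396197,  0.96978424, -0.001041  ],
       [ 0.92973347, -0.2335811 ,  0.28466744],
       [ 0.27582284, -0.07041588, -0.95862577]]), 't': array([-550.16714888,  -30.24890451,  393.27125158])}
```

View pics/scene0.png

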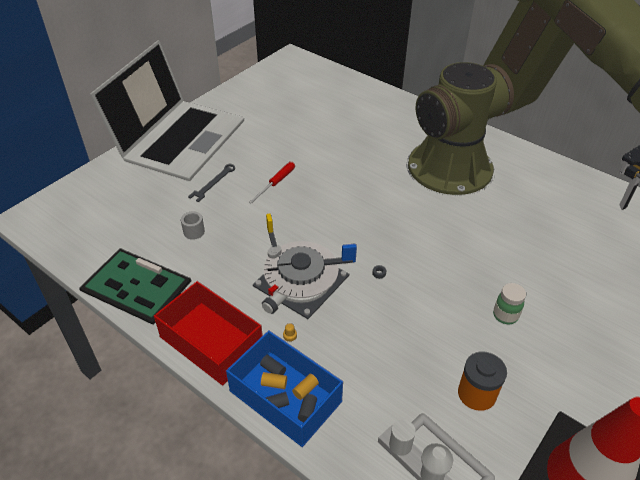

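View pics/side0.png

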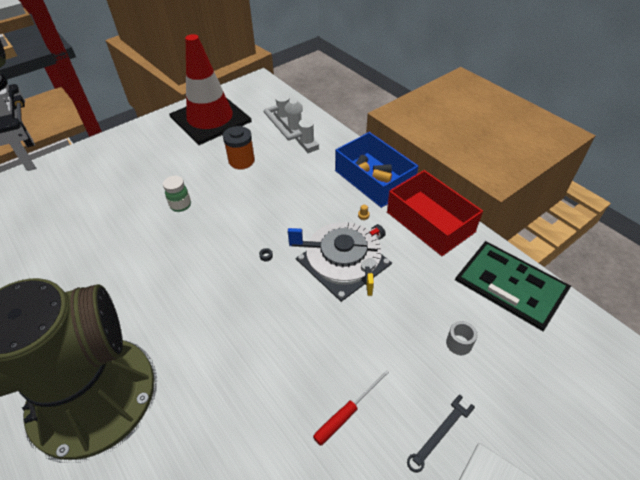

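The scene view shows the meter near (300,270), blue paddle (349,252), yellow (269,222), red tab (272,289). In the side view the blue paddle is at (295,236), yellow (370,284) and red tab (375,232). I'll enlarge both.

```bash
python3 - <<'E'
import cv2,numpy as np
a=cv2.imread("pics/scene0.png")[205:325,240:400];b=cv2.imread("pics/side0.png")[205:325,255:415]
f=lambda i:cv2.resize(i,(800,600),interpolation=cv2.INTER_CUBIC)
cv2.imwrite("pics/ca.png",f(a));cv2.imwrite("pics/cb.png",f(b))
E
```

```text
(no output)
```

View pics/ca.png

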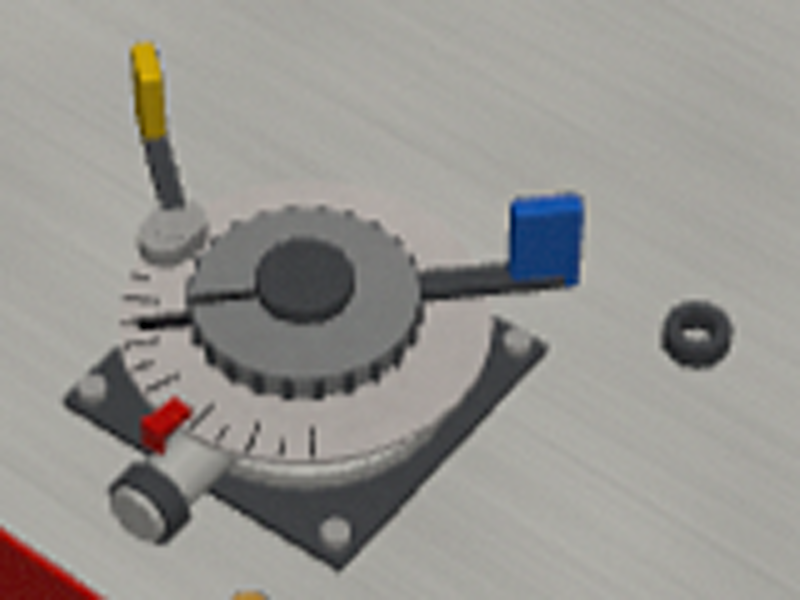

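View pics/cb.png

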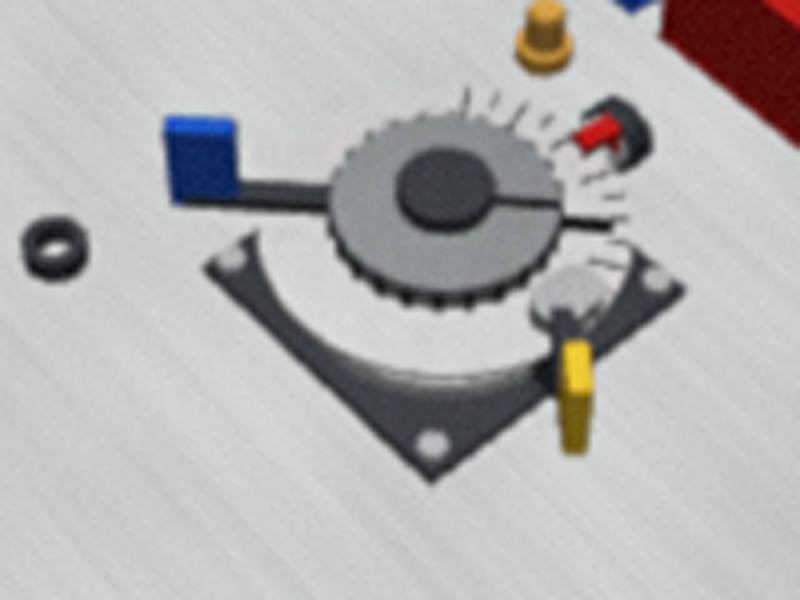

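Scene crop (x5): pointer tip (140,324), paddle top (547,200), tab inner edge (181,404), pivot (172,225), yellow top (145,47), hub centre (306,272). Side crop: pointer (612,226), paddle (201,122), tab (580,140), pivot (570,283), yellow (577,346), hub (446,187).

```bash
cat > geo.py <<'E'
import numpy as np
from scipy.optimize import least_squares
def proj(X,c):
    p=np.atleast_2d(X)@np.array(c["R"]).T+np.array(c["t"]); f=240/np.tan(np.radians(c["vertical_fov"]/2))
    return p[:,:2]/p[:,2:]*f+[c["cx"],c["cy"]]
def pts(m):
    x,y,yaw,ring,tab,cl=m
    P=lambda r,a,z:np.array([r*np.cos(a),r*np.sin(a),z])
    piv=np.array([0,-78,66.])
    L=[P(80,ring,53),P(115,ring+np.pi,110),P(80,tab,56),piv,piv+P(70,cl-np.radians(130),42),P(0,0,78)]
    L+=[P(85*2**.5,k*np.pi/2+np.pi/4,6) for k in range(4)]
    R=np.array([[np.cos(yaw),-np.sin(yaw),0],[np.sin(yaw),np.cos(yaw),0],[0,0,1]])
    return np.array(L)@R.T+[x,y,0]
E
python3 - <<'E'
from geo import *; from cell import cams
cs,cd=cams.get_calibration("scene"),cams.get_calibration("side")
cv=lambda l,o:(np.array(l,float)+.5)/5-.5+o
A=cv([(140,324),(547,200),(181,404),(172,225),(145,47),(306,272)],[240,205])
B=cv([(612,226),(201,122),(580,140),(570,283),(577,346),(446,187)],[255,205])
def tri(a,b):
    r=least_squares(lambda X:np.r_[(proj(X,cs)-a).ravel(),(proj(X,cd)-b).ravel()],[500,0,50]);return r.x.round(1),round(r.cost,2)
for n,a,b in zip("ptr blue tab piv yel hub".split(),A,B): print(n,*tri(a,b))
def res(m): 
    P=pts(m)[:6]; return np.r_[(proj(P,cs)-A+m0(0)).ravel(),(proj(P,cd)-B).ravel()]
m0=lambda i:0
def full(v):
    P=pts(v[:6])[:6]
    return np.r_[(proj(P,cs)-A+v[6:8]).ravel(),(proj(P,cd)-B+v[8:10]).ravel(),v[6:]*.3]
h=tri(A[5],B[5])[0]
for y0 in np.arange(-3,3,.8):
    r=least_squares(full,[h[0],h[1],y0,-.95,0,.1,0,0,0,0]); print(r.x.round(3),round(r.cost,2))
print(r.fun.round(2))
E
```

```text
ptr [ 671.  -113.2   51.8] 0.07
blue [530.2  19.8 110.2] 0.25
tab [696.1 -64.   52.6] 0.0
piv [ 623.4 -134.5   67.2] 0.14
yel [ 575.1 -189.9  117.4] 0.06
hub [612.1 -59.5  75.3] 0.21
[ 6.21404e+02 -5.07150e+01  1.10000e-01 -7.14800e+00 -1.83000e-01
 -6.41400e+00 -2.24000e-01 -3.52200e+00 -2.40000e-02  3.44100e+00] 9.73
[ 6.21404e+02 -5.07150e+01  1.10000e-01 -8.65000e-01 -1.83000e-01
 -6.41400e+00 -2.24000e-01 -3.52200e+00 -2.40000e-02  3.44100e+00] 9.73
[ 6.21404e+02 -5.07150e+01  1.10000e-01 -8.65000e-01 -1.83000e-01
 -1.31000e-01 -2.24000e-01 -3.52200e+00 -2.40000e-02  3.44100e+00] 9.73
[ 6.21404e+02 -5.07150e+01  1.10000e-01 -8.65000e-01 -1.83000e-01
 -1.31000e-01 -2.24000e-01 -3.52200e+00 -2.40000e-02  3.44100e+00] 9.73
[ 6.21404e+02 -5.07150e+01  1.10000e-01 -8.65000e-01 -1.83000e-01
 -1.31000e-01 -2.24000e-01 -3.52200e+00 -2.40000e-02  3.44100e+00] 9.73
[ 6.21404e+02 -5.07150e+01  1.10000e-01 -8.65000e-01 -1.83000e-01
 -1.31000e-01 -2.24000e-01 -3.52200e+00 -2.40000e-02  3.44100e+00] 9.73
[ 6.21404e+02 -5.07150e+01  1.10000e-01 -8.65000e-01 -1.83000e-01
 -1.31000e-01 -2.24000e-01 -3.52200e+00 -2.40000e-02  3.44100e+00] 9.73
[ 6.21404e+02 -5.07150e+01  1.10000e-01 -8.65000e-01 -1.83000e-01
 -1.31000e-01 -2.24000e-01 -3.52200e+00 -2.40000e-02  3.44100e+00] 9.73
[-0.57 -0.2   0.19  0.03  0.68 -1.6  -0.45 -0.44  0.56  2.78 -0.38 -0.25
  0.24 -0.57 -0.01 -0.15 -0.42 -0.22 -0.13  0.67  0.16  1.4   0.17 -1.45
 -0.07 -1.06 -0.01  1.03]
```

```bash
cat > fit.py <<'E'
from geo import *; from cell import cams
cs,cd=cams.get_calibration("scene"),cams.get_calibration("side")
cv=lambda l,o:(np.array(l,float)+.5)/5-.5+o
A=cv([(140,324),(547,200),(181,404),(172,222),(147,62),(306,270),(65,402),(338,570),(547,347)],[240,205])
B=cv([(612,226),(201,124),(580,140),(570,283),(577,370),(446,185),(684,290),(205,266),(432,482)],[255,205])
# corner order: 6:(+,+) 7:(-,+) 8:(-,-) 9:(+,-)
IA=[0,1,2,3,4,5,9,6,7]; IB=[0,1,2,3,4,5,9,7,8]
def full(v):
    P=pts(v[:6])
    return np.r_[(proj(P[IA],cs)-A+v[6:8]).ravel(),(proj(P[IB],cd)-B+v[8:10]).ravel(),v[6:]*.3]
if __name__=="__main__":
    r=least_squares(full,[615,-57,.1,-.87,-.1,.05,0,0,0,0],loss="soft_l1"); print(r.x.round(3),r.cost)
    print(r.fun[:18].reshape(-1,2).round(1).tolist(),r.fun[18:36].reshape(-1,2).round(1).tolist())
    print(pts(r.x).round(1))
E
python3 fit.py
```

```text
[ 6.15185e+02 -5.77500e+01  4.40000e-02 -7.96000e-01 -1.18000e-01
 -1.90000e-02  2.42000e-01  6.70000e-02  1.16000e-01  9.41000e-01] 6.721214857203378
[[-0.5, 0.5], [-0.2, 0.7], [0.6, -1.1], [0.8, -0.3], [0.2, -0.3], [-0.5, 0.8], [-1.0, -0.1], [0.4, -0.2], [0.1, -0.1]] [[0.5, -0.1], [-0.3, 0.1], [-0.2, 0.2], [-1.5, 2.6], [0.2, -1.0], [0.2, -0.5], [1.2, -0.2], [-0.7, 0.2], [0.3, 0.1]]Traceback (most recent call last):
  File "fit.py", line 14, in <module>
    print(pts(r.x).round(1))
          ~~~^^^^^
  File "geo.py", line 7, in pts
    x,y,yaw,ring,tab,cl=m
    ^^^^^^^^^^^^^^^^^^^
ValueError: too many values to unpack (expected 6)
```

View pics/wrist0.png

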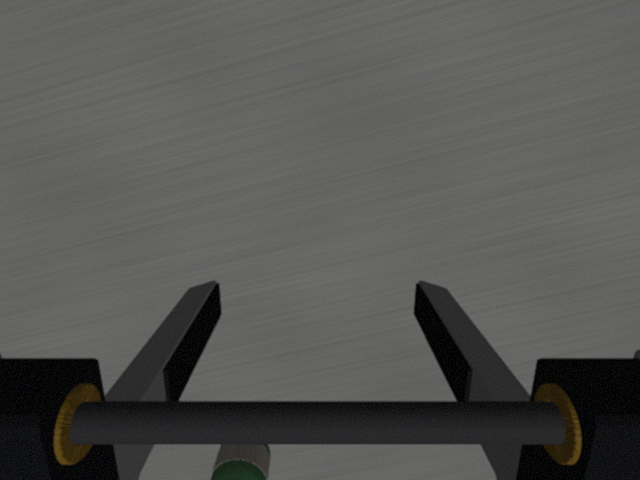

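Start wrist picture shows only bench and the open fingers at (205,290) and (430,290). I'll go above the meter with the tool x along world +x for a close measurement.

```bash
cat > go.py <<'E'
import sys,numpy as np
from cell import read_state
s=read_state(); p=np.array(s["eef_pos"]); r=s["eef_rot"]; yaw=r[2]
T=np.array(list(map(float,sys.argv[1:4])))-p; ty=np.radians(float(sys.argv[4]))
c,n=np.cos(yaw),np.sin(yaw)
d=(yaw-ty+np.pi)%(2*np.pi)-np.pi
print("pos",p.round(1),"yaw",np.degrees(yaw).round(1),"roll/pitch",np.degrees(r[:2]).round(2),"F",np.array(s["wrist_force"]).round(2),"t",s["clock"],"gap",round(s["finger_gap"],1))
print("shift m",(np.array([c*T[0]+n*T[1],n*T[0]-c*T[1],-T[2]])/1000).round(4),"turn",np.degrees(d).round(1),"len",np.linalg.norm(T).round(1))
E
python3 go.py 532 -58 260 0
python3 -m handwheel '[[0,0,-0.047,0]]' 1 20
python3 go.py 532 -58 260 0
```

```text
pos [134.3 533.2 213. ] yaw 165.9 roll/pitch [-1.7995e+02 -1.0000e-02] F [ 0.62 -0.21  0.46] t 0.15 gap 93.9
shift m [-0.5301 -0.4761 -0.047 ] turn 165.9 len 714.0
clock: 0.28
eef_pos: [134.0, 532.0, 257.5]
eef_rot: [-3.134, -0.0, 2.895]
wrist_force: [1.2, -0.3, 0.3]
finger_gap: 87.1
pos [134.  532.  257.5] yaw 165.9 roll/pitch [-1.7957e+02 -3.0000e-02] F [ 1.19 -0.3   0.26] t 0.275 gap 87.1
shift m [-0.5301 -0.4749 -0.0025] turn 165.9 len 711.7
```

```bash
python3 -m handwheel '[[-0.035,-0.031,0,10],[-0.07,-0.062,0,20],[-0.105,-0.094,0,30],[-0.14,-0.126,0,40],[-0.175,-0.157,0,50]]'
python3 go.py 532 -58 260 0
```

```text
clock: 0.9
eef_pos: [265.8, 335.7, 258.6]
eef_rot: [-3.136, 0.006, 2.017]
wrist_force: [0.7, 0.3, -0.4]
finger_gap: 37.4
pos [265.8 335.7 258.6] yaw 115.5 roll/pitch [-179.7     0.32] F [ 0.72  0.34 -0.38] t 0.9 gap 37.4
shift m [-0.4699  0.0704 -0.0014] turn 115.5 len 475.2
```

```bash
python3 -m handwheel '[[-0.04,0.006,0,10],[-0.08,0.012,0,20],[-0.12,0.018,0,30],[-0.16,0.024,0,40],[-0.2,0.03,0,50]]'
python3 go.py 532 -58 260 0
```

```text
clock: 1.52
eef_pos: [379.6, 166.9, 259.5]
eef_rot: [3.141, 0.008, 1.138]
wrist_force: [-0.5, 1.0, 0.2]
finger_gap: 0.4
pos [379.6 166.9 259.5] yaw 65.2 roll/pitch [179.95   0.43] F [-0.5   1.02  0.17] t 1.525 gap 0.4
shift m [-0.1403  0.2326 -0.0005] turn 65.2 len 271.6
```

```bash
python3 -m handwheel '[[-0.022,0.036,0,10],[-0.044,0.072,0,20],[-0.066,0.108,0,30],[-0.087,0.144,0,40],[-0.108,0.179,0,50]]'
python3 go.py 532 -58 260 0
```

```text
clock: 2.15
eef_pos: [497.4, -7.5, 260.4]
eef_rot: [3.135, 0.004, 0.259]
wrist_force: [0.6, 0.4, 1.0]
finger_gap: 0.5
pos [497.4  -7.5 260.4] yaw 14.9 roll/pitch [179.64   0.25] F [0.6  0.42 0.99] t 2.15 gap 0.5
shift m [0.0205 0.0577 0.0004] turn 14.9 len 61.2
```

```bash
python3 -m handwheel '[[0.01,0.029,0,8],[0.02,0.058,0,15],[0.02,0.058,0,15],[0.02,0.058,0,15]]'
python3 - <<'E'
from cell import cams; import cv2,pickle
c=cams.get_calibration("wrist"); im=cams.camera("wrist")[:,:,::-1]; pickle.dump(c,open("w1.pkl","wb")); cv2.imwrite("pics/w1raw.png",im)
cv2.imwrite("pics/w1.png",cv2.resize(im,(800,600),interpolation=cv2.INTER_CUBIC))
E
```

```text
clock: 2.65
eef_pos: [531.3, -58.0, 260.4]
eef_rot: [3.135, 0.003, -0.001]
wrist_force: [-0.2, 0.5, 0.4]
finger_gap: 0.4
```

View pics/w1.png

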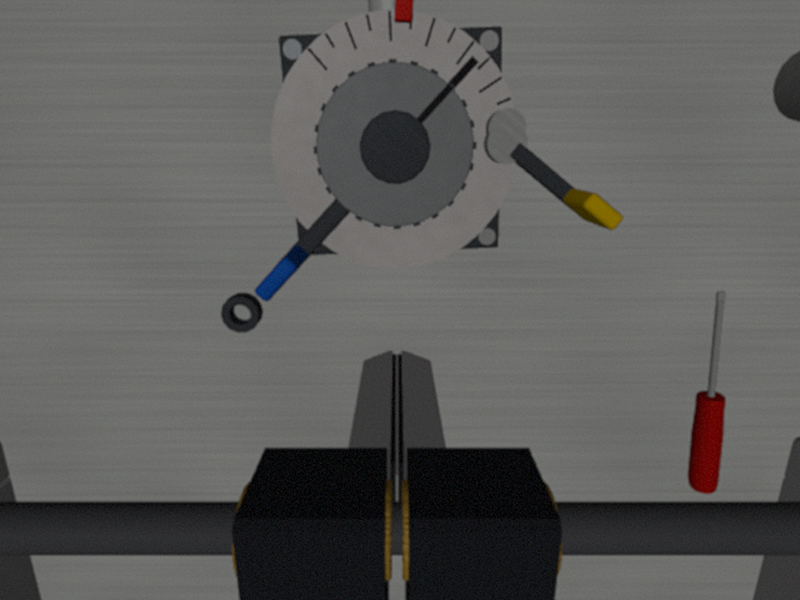

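Wrist view (800x600): pointer tip (475,60), blue top centre (283,273), tab inner edge (404,22), hub (395,147), clamp pivot (507,133), yellow top (600,210), nut beside the blue paddle at (242,313). Joint fit with this view:

```bash
cat > fit2.py <<'E'
from fit import *; import pickle
c=pickle.load(open("w1.pkl","rb"))
W=(np.array([(475,60),(283,273),(404,22),(507,133),(602,209),(395,147),(502,27),(280,38),(497,247)],float)+.5)*.8-.5
IW=[0,1,2,3,4,5,9,6,8]
def f3(v):
    return np.r_[full(v[:10]),(proj(pts(v[:6])[IW],c)-W+v[10:12]).ravel(),v[10:]*.3]
r=least_squares(f3,[615,-57,.04,-.8,-.1,.05]+[0]*6,loss="soft_l1"); print(r.x.round(3),r.cost)
print(r.fun[40:58].reshape(-1,2).round(1).tolist()); print(pts(r.x[:6])[:6].round(1))
# wrist only
r=least_squares(lambda v:(proj(pts(v[:6])[IW],c)-W).ravel(),r.x[:6],loss="soft_l1");print(r.x.round(3),r.cost, r.fun.reshape(-1,2).round(1).tolist())
E
python3 fit2.py
```

```text
[ 6.15249e+02 -5.80720e+01  4.30000e-02 -8.03000e-01 -1.18000e-01
 -7.00000e-03  4.00000e-01  1.16000e-01 -3.30000e-02  8.82000e-01
 -2.10000e-01 -5.39000e-01] 28.189390641430293
[[0.1, -0.9], [-6.2, 4.9], [-0.0, 0.3], [0.3, 7.1], [1.2, 2.1], [0.2, -0.1], [-0.3, -1.4], [-1.3, -2.0], [1.0, -0.8]]
[[ 673.2 -113.2   53. ]
 [ 531.9   21.2  110. ]
 [ 695.   -64.1   56. ]
 [ 618.6 -136.    66. ]
 [ 575.5 -191.2  108. ]
 [ 615.2  -58.1   78. ]]
[ 6.15723e+02 -5.77570e+01  4.10000e-02 -8.07000e-01 -1.18000e-01
  8.00000e-03] 21.115683482246258 [[0.3, -0.6], [-7.1, 4.4], [-0.0, 0.2], [0.2, 7.2], [2.0, 1.2], [0.0, -0.1], [-0.3, -1.3], [-1.3, -2.1], [0.8, -0.6]]
```

```bash
cat > way.py <<'E'
import numpy as np
C=np.array([615.4,-57.9]);m=.042
def w(ring,off,rad=115):
    t=np.pi+ring+m; return C+rad*np.array([np.cos(t),np.sin(t)])-off*np.array([-np.sin(t),np.cos(t)])
if __name__=="__main__":
    print("approach",w(-.803,38).round(1))
    for a in (-.803,-.6,-.4,-.3,-.2,-.118): print(a,w(a,18.5).round(1),"faceyaw",np.degrees(a+m).round(1))
E
python3 way.py; python3 go.py 561 46.5 200 -25
```

```text
approach [558.3  48.9]
-0.803 [544.9  34.8] faceyaw -43.6
-0.6 [527.6  18.7] faceyaw -32.0
-0.4 [ 5.142e+02 -3.000e-01] faceyaw -20.5
-0.3 [508.9 -10.7] faceyaw -14.8
-0.2 [504.7 -21.5] faceyaw -9.1
-0.118 [502.1 -30.7] faceyaw -4.4
pos [531.3 -57.8 260.6] yaw -0.0 roll/pitch [1.796e+02 1.500e-01] F [-0.16 -0.04  0.16] t 2.7 gap 0.5
shift m [ 0.0297 -0.1043  0.0606] turn 25.0 len 124.2
```

```bash
python3 -m handwheel '[[0.01,-0.04,0,9],[0.02,-0.08,0.02,17],[0.028,-0.107,0.07,25],[0.028,-0.107,0.12,25],[0.028,-0.107,0.172,25]]'
python3 -m handwheel '[[0,0,0,0]]'
python3 go.py 544.9 34.8 88 -35
```

```text
clock: 3.32
eef_pos: [558.4, 49.3, 86.8]
eef_rot: [3.134, -0.001, -0.434]
wrist_force: [-0.3, -0.5, 0.4]
finger_gap: 0.5
clock: 3.45
eef_pos: [556.3, 49.9, 84.3]
eef_rot: [3.132, 0.004, -0.432]
wrist_force: [-0.3, -0.7, 1.7]
finger_gap: 0.4
pos [556.3  49.9  84.3] yaw -24.7 roll/pitch [179.44   0.23] F [-0.26 -0.71  1.71] t 3.45 gap 0.4
shift m [-0.0041  0.0185 -0.0037] turn 10.3 len 19.3
```

```bash
python3 -m handwheel '[[-0.002,0.007,-0.001,2],[-0.003,0.014,-0.003,5],[-0.004,0.0185,-0.004,8],[-0.004,0.023,-0.004,8],[-0.004,0.027,-0.004,8]]'
python3 go.py 527.6 18.7 88 -32;python3 go.py 514.2 -0.3 88 -20
```

```text
clock: 4.08
eef_pos: [541.8, 26.9, 89.9]
eef_rot: [3.133, 0.001, -0.571]
wrist_force: [0.0, 1.1, 1.2]
finger_gap: 0.7
pos [541.8  26.9  89.9] yaw -32.7 roll/pitch [1.7949e+02 6.0000e-02] F [0.01 1.1  1.18] t 4.075 gap 0.7
shift m [-0.0075  0.0146  0.0019] turn -0.7 len 16.5
pos [541.8  26.9  89.9] yaw -32.7 roll/pitch [1.7949e+02 6.0000e-02] F [0.01 1.1  1.18] t 4.075 gap 0.7
shift m [-0.0085  0.0378  0.0019] turn -12.7 len 38.8
```

```bash
python3 -m handwheel '[[-0.004,0.007,0.001,-1],[-0.007,0.0146,0.001,-2],[-0.008,0.023,0.001,-5],[-0.0085,0.031,0.001,-9],[-0.0085,0.0378,0.001,-12]]'
python3 go.py 508.9 -10.7 88 -14.8;python3 go.py 504.7 -21.5 88 -9.1
```

```text
clock: 4.7
eef_pos: [513.7, -0.7, 89.2]
eef_rot: [3.133, 0.003, -0.359]
wrist_force: [1.6, 0.1, 0.4]
finger_gap: 0.3
pos [513.7  -0.7  89.2] yaw -20.5 roll/pitch [1.7951e+02 1.7000e-01] F [1.55 0.09 0.39] t 4.7 gap 0.3
shift m [-0.001   0.0111  0.0012] turn -5.7 len 11.2
pos [513.7  -0.7  89.2] yaw -20.5 roll/pitch [1.7951e+02 1.7000e-01] F [1.55 0.09 0.39] t 4.7 gap 0.3
shift m [-0.0011  0.0226  0.0012] turn -11.4 len 22.7
```

```bash
python3 -m handwheel '[[-0.001,0.007,0.001,-3],[-0.001,0.014,0.001,-7],[-0.001,0.021,0.001,-10],[-0.001,0.021,0.001,-10]]'
python3 go.py 502.1 -30.7 88 -4.4
python3 - <<'E'
from cell import cams; import cv2,numpy as np
f=lambda i,x,y,w,h:cv2.resize(i[y:y+h,x:x+w,::-1],None,fx=8,fy=8,interpolation=cv2.INTER_CUBIC)
s=cams.camera("scene");cv2.imwrite("pics/s2raw.png",s[:,:,::-1])
d=cams.camera("side");cv2.imwrite("pics/d2raw.png",d[:,:,::-1])
cv2.imwrite("pics/s2.png",np.vstack([f(s,255,235,100,37),f(d,300,215,100,37)]))
E
```

```text
clock: 5.2
eef_pos: [504.8, -20.4, 88.3]
eef_rot: [3.133, 0.005, -0.184]
wrist_force: [-0.3, 0.5, -0.5]
finger_gap: 0.4
pos [504.8 -20.4  88.3] yaw -10.6 roll/pitch [179.53   0.29] F [-0.31  0.5  -0.45] t 5.2 gap 0.4
shift m [-0.0008  0.0107  0.0003] turn -6.2 len 10.7
```

View pics/s2.png

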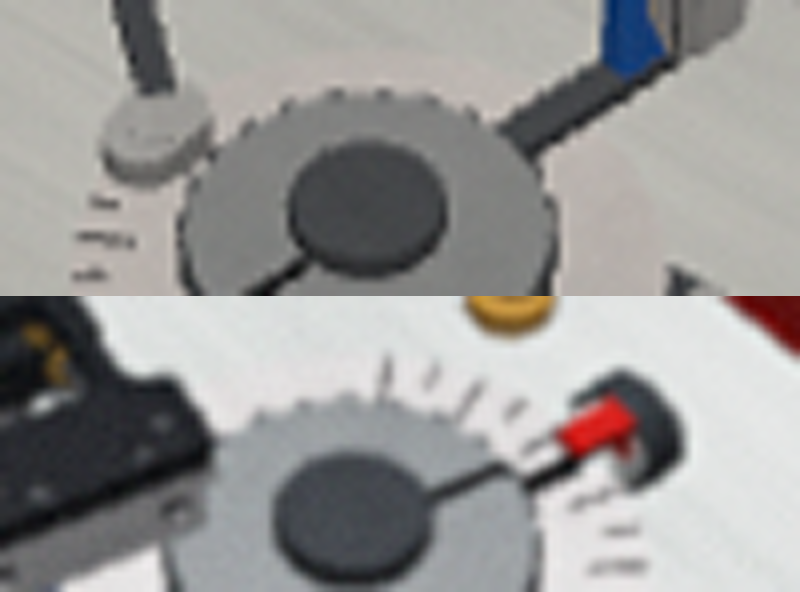

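Side crop: pointer tip at (578,462), just CW of the tab's inner edge (563,440); the scene crop cut the pointer off. Re-crop of the scene picture:

```bash
python3 - <<'E'
import cv2
i=cv2.imread("pics/s2raw.png")[245:305,250:330]
cv2.imwrite("pics/s2b.png",cv2.resize(i,(800,600),interpolation=cv2.INTER_CUBIC))
E
```

```text
(no output)
```

View pics/s2b.png

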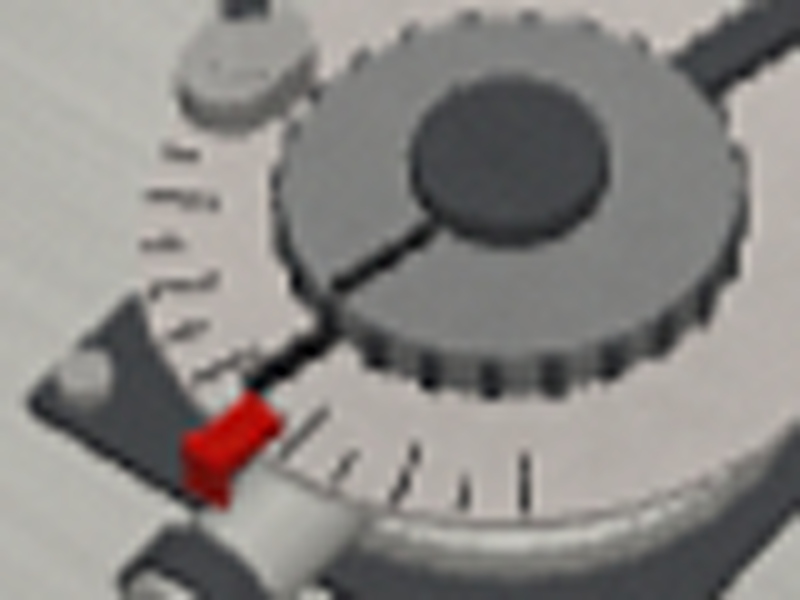

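Scene crop: pointer tip (255,385), tab inner edge (248,395)–(282,422).

```bash
cat > ang.py <<'E'
from geo import *; from cell import cams
def ang(cam,px,z,C=(615.4,-57.9),m=.042):
    c=cams.get_calibration(cam)
    r=least_squares(lambda X:(proj([X[0],X[1],z],c)-px).ravel(),[690,-60]).x-C
    return round(float(np.arctan2(r[1],r[0])-m),3),round(float(np.hypot(*r)),1)
if __name__=="__main__":
    S=lambda x,y:((x+.5)/10-.5+250,(y+.5)/10-.5+245)
    D=lambda x,y:((x+.5)/8-.5+300,(y-296+.5)/8-.5+215)
    for z in (53,55): print(z,"tip",ang("scene",S(255,385),z),ang("side",D(578,462),z))
    for z in (55,58): print(z,"tab",ang("scene",S(266,408),z),ang("side",D(565,442),z))
E
python3 ang.py
```

```text
53 tip (-0.197, 77.6) (-0.232, 78.1)
55 tip (-0.18, 78.6) (-0.251, 77.1)
55 tab (-0.093, 81.6) (-0.137, 78.2)
58 tab (-0.071, 83.4) (-0.164, 76.5)
```

Averages: ring ≈ -0.21, tab ≈ -0.115, matching dead reckoning. Push ~10 mm more, back off, rise and look.

```bash
python3 -m handwheel '[[-0.001,0.004,0,-2],[-0.001,0.007,0,-4],[-0.001,0.01,0,-6],[-0.001,0.01,0,-6]]'
python3 go.py 502.1 -30.7 88 -4.4
```

```text
clock: 5.8
eef_pos: [502.3, -29.6, 88.4]
eef_rot: [3.134, 0.006, -0.081]
wrist_force: [0.5, -0.0, 0.0]
finger_gap: 0.4
pos [502.3 -29.6  88.4] yaw -4.6 roll/pitch [179.56   0.32] F [ 0.47 -0.    0.01] t 5.8 gap 0.4
shift m [-0.0001  0.0011  0.0004] turn -0.2 len 1.2
```

```bash
python3 -m handwheel '[[0,-0.012,0,0],[0,-0.025,0,0],[0,-0.025,-0.05,0],[0,-0.025,-0.1,0],[0.01,-0.025,-0.14,0]]'
python3 go.py 560 -70 230 0
```

```text
clock: 6.42
eef_pos: [515.2, -3.4, 230.4]
eef_rot: [3.134, 0.004, -0.081]
wrist_force: [0.0, 0.3, 0.3]
finger_gap: 0.4
pos [515.2  -3.4 230.4] yaw -4.6 roll/pitch [179.57   0.24] F [0.03 0.29 0.31] t 6.425 gap 0.4
shift m [0.0501 0.0628 0.0004] turn -4.6 len 80.3
```

```bash
python3 -m handwheel '[[0.025,0.031,0,-2],[0.05,0.0628,0,-4.6],[0.05,0.0628,0,-4.6],[0.05,0.0628,0,-4.6]]'
python3 - <<'E'
from cell import cams; import cv2,pickle
c=cams.get_calibration("wrist"); im=cams.camera("wrist")[:,:,::-1]; pickle.dump(c,open("w2.pkl","wb")); cv2.imwrite("pics/w2raw.png",im)
from geo import *
p=proj([[615.4,-57.9,78],[695,-64,55]],c);print(p.round(1))
x0,y0=[int(v) for v in p.mean(0)-[80,60]]; y0=max(y0,0);x0=max(x0,0);print(x0,y0)
cv2.imwrite("pics/w2.png",cv2.resize(im[y0:y0+120,x0:x0+160],(800,600),interpolation=cv2.INTER_CUBIC))
E
```

```text
clock: 6.92
eef_pos: [559.7, -69.0, 230.5]
eef_rot: [3.135, 0.005, -0.001]
wrist_force: [-0.3, 0.2, 0.2]
finger_gap: 0.7
[[302.3 154.9]
 [309.8  49.3]]
226 42
```

View pics/w2.png

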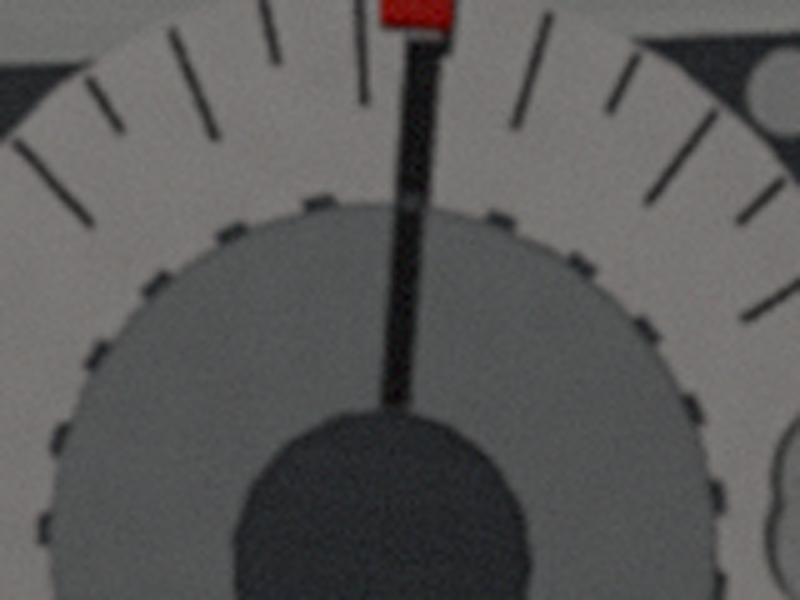

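Pointer tip at (423,42) with its line passing about 6 px (1 mm, ≈0.012 rad) clockwise of the tab's centre (418,28), where the tab spans 381–455. A ~1.4 mm nudge will centre it.

```bash
python3 go.py 504 -8 150 -4.4
python3 -m handwheel '[[-0.028,-0.031,0,2],[-0.0557,-0.061,0.03,4.4],[-0.0557,-0.061,0.08,4.4],[-0.0557,-0.061,0.11,4.4],[-0.0557,-0.061,0.142,4.4]]'
python3 go.py 502 -31 88 -4.4
```

```text
pos [559.7 -68.9 230.7] yaw -0.0 roll/pitch [179.6    0.29] F [0.41 0.33 0.39] t 6.975 gap 0.8
shift m [-0.0557 -0.0609  0.0807] turn 4.4 len 115.4
clock: 7.6
eef_pos: [502.9, -7.8, 88.0]
eef_rot: [3.134, 0.004, -0.076]
wrist_force: [0.7, 0.1, -0.7]
finger_gap: 0.2
pos [502.9  -7.8  88. ] yaw -4.4 roll/pitch [179.58   0.22] F [ 0.72  0.15 -0.67] t 7.6 gap 0.2
shift m [ 0.0009  0.0232 -0.    ] turn 0.0 len 23.3
```

```bash
python3 -m handwheel '[[0.001,0.01,0,0],[0.001,0.018,0,0],[0.001,0.0215,0,0],[0.001,0.0228,0,0],[0.001,0.0228,0,0]]'
python3 go.py 502 -31 88 -4.4
```

```text
clock: 8.22
eef_pos: [502.3, -30.7, 88.5]
eef_rot: [3.134, 0.003, -0.076]
wrist_force: [0.3, 0.1, -0.2]
finger_gap: 0.9
pos [502.3 -30.7  88.5] yaw -4.4 roll/pitch [179.58   0.18] F [ 0.32  0.06 -0.22] t 8.225 gap 0.9
shift m [-0.0002  0.0004  0.0005] turn 0.0 len 0.7
```

```bash
cat > wayc.py <<'E'
import numpy as np
C=np.array([615.4,-57.9]);m=.042
P=C+78*np.array([np.sin(m),-np.cos(m)])
def w(phi,off,rad=70):
    t=phi-np.radians(130)+m; return P+rad*np.array([np.cos(t),np.sin(t)])-off*np.array([-np.sin(t),np.cos(t)])
if __name__=="__main__":
    print("approach",w(0,38).round(1))
    for a in (0,.3,.6,.9,1.2,1.4,1.5,1.57): print(a,w(a,18.5).round(1),"yaw",(50+np.degrees(a+m)).round(1))
E
python3 wayc.py
python3 -m handwheel '[[0,-0.012,0,0],[0,-0.025,0,0],[0,-0.025,-0.04,0],[0,-0.025,-0.08,0],[0,-0.025,-0.1,0]]'
python3 go.py 546.5 -168 180 52
```

```text
approach [ 545.9 -168.1]
0 [ 561.3 -180. ] yaw 52.4
0.3 [ 576.9 -195. ] yaw 69.6
0.6 [ 596.3 -204.7] yaw 86.8
0.9 [ 617.6 -208.2] yaw 104.0
1.2 [ 639.1 -205.3] yaw 121.2
1.4 [ 652.5 -199.9] yaw 132.6
1.5 [ 658.7 -196.2] yaw 138.4
1.57 [ 662.8 -193.2] yaw 142.4
clock: 8.85
eef_pos: [505.0, -4.0, 190.4]
eef_rot: [3.134, 0.001, -0.075]
wrist_force: [0.0, -0.6, -0.7]
finger_gap: 0.8
pos [505.   -4.  190.4] yaw -4.3 roll/pitch [1.7958e+02 5.0000e-02] F [ 0.   -0.57 -0.69] t 8.85 gap 0.8
shift m [0.0537 0.1604 0.0104] turn -56.3 len 169.5
```

```bash
python3 go.py 560 -69 230 0; python3 -m handwheel '[[0.03,0.034,-0.02,-2],[0.06,0.069,-0.04,-4.4],[0.06,0.069,-0.04,-4.4],[0.06,0.069,-0.04,-4.4]]'
python3 - <<'E'
from cell import cams; import cv2
c=cams.get_calibration("wrist"); im=cams.camera("wrist")[:,:,::-1]; cv2.imwrite("pics/w3raw.png",im)
from geo import *
p=proj([[615.4,-57.9,78],[695,-64,55]],c);print(p.round(1))
x0,y0=[max(int(v),0) for v in p.mean(0)-[80,60]];print(x0,y0)
cv2.imwrite("pics/w3.png",cv2.resize(im[y0:y0+120,x0:x0+160],(800,600),interpolation=cv2.INTER_CUBIC))
E
```

```text
pos [505.   -4.  190.4] yaw -4.3 roll/pitch [1.7958e+02 5.0000e-02] F [ 0.   -0.57 -0.69] t 8.85 gap 0.8
shift m [ 0.0597  0.0607 -0.0396] turn -4.3 len 93.9
clock: 9.35
eef_pos: [559.4, -76.0, 230.1]
eef_rot: [3.135, 0.003, 0.002]
wrist_force: [0.5, -0.3, -0.2]
finger_gap: 0.5
[[293.6 154.9]
 [301.3  49.4]]
217 42
```

View pics/w3.png

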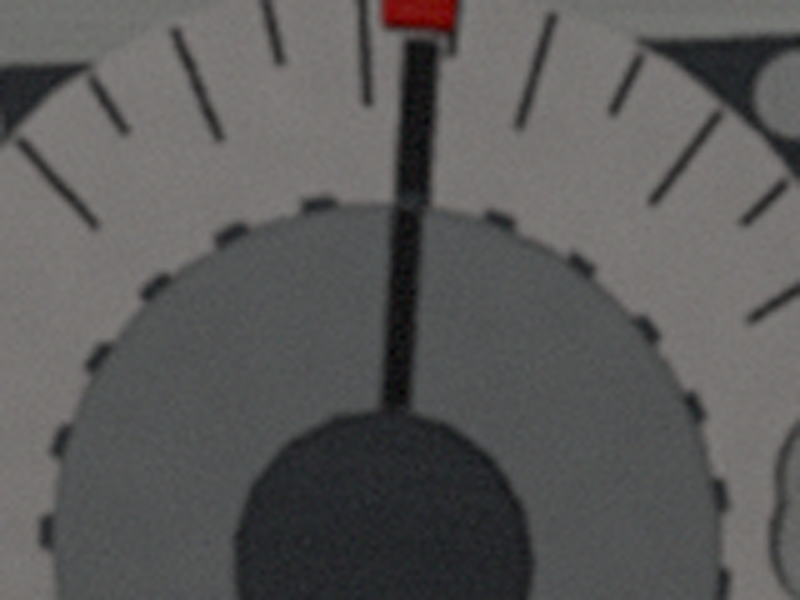

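Pointer tip (420,40) is now on the tab's centre (420,30). On to the clamp.

```bash
python3 go.py 545 -167 140 52
python3 -m handwheel '[[-0.003,0.02,0,-10],[-0.006,0.04,0,-20],[-0.009,0.06,0,-30],[-0.012,0.08,0.01,-40],[-0.014,0.091,0.03,-50]]'
python3 go.py 545 -167 88 52
```

```text
pos [559.2 -75.8 230.2] yaw 0.1 roll/pitch [1.796e+02 1.500e-01] F [ 0.4  -0.32 -0.62] t 9.4 gap 0.5
shift m [-0.0144  0.0911  0.0902] turn -51.9 len 129.0
clock: 10.02
eef_pos: [545.1, -166.7, 200.8]
eef_rot: [3.139, 0.007, 0.881]
wrist_force: [0.5, 0.4, -0.7]
finger_gap: 0.7
pos [ 545.1 -166.7  200.8] yaw 50.5 roll/pitch [179.82   0.39] F [ 0.51  0.44 -0.73] t 10.025 gap 0.7
shift m [-3.000e-04  1.000e-04  1.128e-01] turn -1.5 len 112.8
```

```bash
python3 -m handwheel '[[0,0,0.04,-1],[0,0,0.08,-1.5],[0,0,0.112,-1.5],[0,0,0.112,-1.5]]'
python3 go.py 561.3 -180 88 52.4;python3 go.py 576.9 -195 88 69.6
```

```text
clock: 10.52
eef_pos: [543.6, -166.1, 86.8]
eef_rot: [-3.14, 0.008, 0.908]
wrist_force: [-0.4, 0.5, 0.5]
finger_gap: 0.2
pos [ 543.6 -166.1   86.8] yaw 52.0 roll/pitch [-179.91    0.47] F [-0.45  0.5   0.55] t 10.525 gap 0.2
shift m [-0.0001  0.0225 -0.0012] turn -0.4 len 22.6
pos [ 543.6 -166.1   86.8] yaw 52.0 roll/pitch [-179.91    0.47] F [-0.45  0.5   0.55] t 10.525 gap 0.2
shift m [-0.0023  0.0441 -0.0012] turn -17.6 len 44.1
```

```bash
python3 -m handwheel '[[0,0.01,-0.001,0],[0,0.0195,-0.001,0],[0,0.028,-0.001,-6],[-0.001,0.036,-0.001,-12],[-0.0023,0.0441,-0.001,-17.6]]'
python3 go.py 586 -200.5 88 78; python3 go.py 607 -207.3 88 95.4
```

```text
clock: 11.15
eef_pos: [577.7, -195.4, 88.7]
eef_rot: [-3.138, 0.007, 1.218]
wrist_force: [-2.0, 1.8, -0.1]
finger_gap: 0.6
pos [ 577.7 -195.4   88.7] yaw 69.8 roll/pitch [-179.82    0.41] F [-1.95  1.8  -0.09] t 11.15 gap 0.6
shift m [-0.0019  0.0095  0.0007] turn -8.2 len 9.7
pos [ 577.7 -195.4   88.7] yaw 69.8 roll/pitch [-179.82    0.41] F [-1.95  1.8  -0.09] t 11.15 gap 0.6
shift m [-0.0011  0.0316  0.0007] turn -25.6 len 31.6
```

```bash
python3 -m handwheel '[[-0.0017,0.008,0,-7],[-0.0024,0.0165,0,-14],[-0.002,0.025,0,-21],[-0.0006,0.0335,0,-28],[0.0018,0.042,0,-34.4]]'
python3 go.py 617.6 -208.2 88 104; python3 go.py 639.1 -205.3 88 121.2;
```

```text
clock: 11.78
eef_pos: [618.5, -208.6, 89.4]
eef_rot: [-3.136, 0.004, 1.822]
wrist_force: [-2.0, 0.1, 0.1]
finger_gap: 0.6
pos [ 618.5 -208.6   89.4] yaw 104.4 roll/pitch [-179.65    0.25] F [-2.01  0.15  0.08] t 11.775 gap 0.6
shift m [ 0.0006 -0.0008  0.0014] turn 0.4 len 1.7
pos [ 618.5 -208.6   89.4] yaw 104.4 roll/pitch [-179.65    0.25] F [-2.01  0.15  0.08] t 11.775 gap 0.6
shift m [-0.0019  0.0208  0.0014] turn -16.8 len 20.9
```

```bash
python3 -m handwheel '[[-0.0012,0.0075,0.001,-7],[-0.0019,0.016,0.001,-14],[-0.0015,0.0245,0.001,-21],[-0.0004,0.033,0.001,-28]]'
python3 go.py 652.5 -199.9 88 132.6; python3 go.py 662.8 -193.2 88 142.4;
```

```text
clock: 12.28
eef_pos: [651.3, -201.3, 89.3]
eef_rot: [-3.135, 0.002, 2.315]
wrist_force: [-1.9, -0.6, 0.3]
finger_gap: 0.6
pos [ 651.3 -201.3   89.3] yaw 132.6 roll/pitch [-1.796e+02  1.200e-01] F [-1.93 -0.64  0.27] t 12.275 gap 0.6
shift m [0.0002 0.0018 0.0013] turn 0.0 len 2.2
pos [ 651.3 -201.3   89.3] yaw 132.6 roll/pitch [-1.796e+02  1.200e-01] F [-1.93 -0.64  0.27] t 12.275 gap 0.6
shift m [-0.0018  0.014   0.0013] turn -9.8 len 14.1
```

```bash
python3 -m handwheel '[[-0.0008,0.005,0.001,-3],[-0.0014,0.009,0.001,-6],[-0.0018,0.0125,0.001,-9]]'
python3 go.py 662.8 -193.2 88 142.4
```

```text
clock: 12.65
eef_pos: [662.5, -194.7, 89.2]
eef_rot: [-3.134, 0.003, 2.473]
wrist_force: [-0.1, -1.4, 0.6]
finger_gap: 0.6
pos [ 662.5 -194.7   89.2] yaw 141.7 roll/pitch [-1.7959e+02  1.4000e-01] F [-0.07 -1.4   0.55] t 12.65 gap 0.6
shift m [0.0007 0.0014 0.0012] turn -0.7 len 2.0
```

Now tiny steps into the stop, watching the force.

```bash
python3 -m handwheel '[[0,0.001,0.001,-0.7],[0,0.002,0.001,-0.7]]'
python3 -m handwheel '[[0,0.001,0,0],[0,0.001,0,0]]'
python3 -m handwheel '[[0,0.001,0,0],[0,0.001,0,0]]'
python3 go.py 662.8 -193.2 88 142.4
```

```text
clock: 12.9
eef_pos: [663.6, -194.3, 89.0]
eef_rot: [-3.133, 0.003, 2.484]
wrist_force: [-8.0, -6.9, 5.4]
finger_gap: 0.5
clock: 13.15
eef_pos: [663.5, -194.4, 89.0]
eef_rot: [-3.132, 0.002, 2.483]
wrist_force: [-6.4, -3.5, 1.3]
finger_gap: 0.5
clock: 13.4
eef_pos: [663.4, -194.4, 89.0]
eef_rot: [-3.13, 0.001, 2.481]
wrist_force: [-7.2, -2.9, 0.8]
finger_gap: 0.4
pos [ 663.4 -194.4   89. ] yaw 142.2 roll/pitch [-1.7934e+02  5.0000e-02] F [-7.18 -2.89  0.78] t 13.4 gap 0.4
shift m [0.0012 0.0005 0.001 ] turn -0.2 len 1.7
```

Force rose to ~10 N with no further motion: the stop. Back off, rise and look.

```bash
python3 -m handwheel '[[0,-0.012,0,0],[0,-0.025,0,0],[0,-0.025,-0.05,0],[0,-0.025,-0.1,0],[0,-0.025,-0.15,0]]'
python3 go.py 560 -69 245 90
```

```text
clock: 14.02
eef_pos: [648.5, -213.4, 241.3]
eef_rot: [-3.13, 0.001, 2.48]
wrist_force: [-0.9, 0.1, -0.4]
finger_gap: 0.8
pos [ 648.5 -213.4  241.3] yaw 142.1 roll/pitch [-1.7936e+02  9.0000e-02] F [-0.94  0.07 -0.38] t 14.025 gap 0.8
shift m [ 0.1585  0.0596 -0.0037] turn 52.1 len 169.4
```

```bash
python3 go.py 605 -170 245 90
python3 -m handwheel '[[0.012,-0.001,0,10],[0.024,-0.002,0,20],[0.036,-0.003,0,30],[0.048,-0.005,0,40],[0.06,-0.007,-0.004,50]]'
python3 -m handwheel '[[0,0,0,2],[0,0,0,2]]'
python3 - <<'E'
from cell import cams; import cv2
im=cams.camera("wrist")[:,:,::-1]; cv2.imwrite("pics/w4raw.png",im)
cv2.imwrite("pics/w4.png",cv2.resize(im,(800,600),interpolation=cv2.INTER_CUBIC))
E
```

```text
pos [ 648.5 -213.4  241.3] yaw 142.1 roll/pitch [-1.7936e+02  9.0000e-02] F [-0.94  0.07 -0.38] t 14.025 gap 0.8
shift m [ 0.061   0.0075 -0.0037] turn 52.1 len 61.5
clock: 14.65
eef_pos: [596.1, -182.4, 245.4]
eef_rot: [-3.136, 0.01, 1.601]
wrist_force: [-0.6, 0.2, -1.1]
finger_gap: 0.5
clock: 14.9
eef_pos: [595.8, -183.0, 245.7]
eef_rot: [-3.137, 0.01, 1.566]
wrist_force: [-0.1, -0.0, -0.3]
finger_gap: 0.6
```

View pics/w4.png

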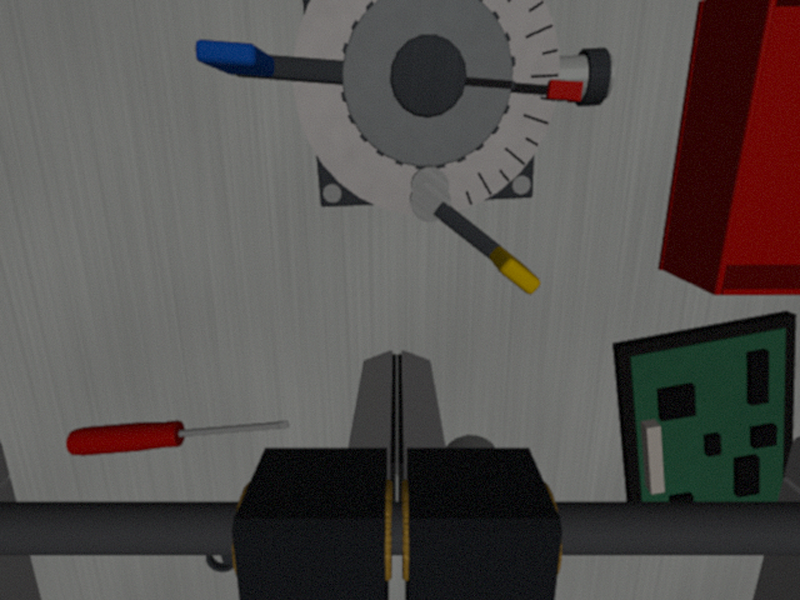

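Pointer tip at (546,90) points into the tab (565,91). The yellow lever runs from (435,205) to (515,270), about 38° clockwise of the meter's x, as expected when closed. The tool is well clear, so I'm handing in.

```bash
python3 -c "
from cell import manip,read_state
s=read_state();print(s['clock'],s['wrist_force']);print(manip.sign_off())"
```

```text
14.95 [-0.14639237 -0.48000495 -0.53075048]
the job is handed in; nothing more can be done
None
```

The ring is set at the red tab and the yellow clamp lever is shut against its stop. I handed the job in at 15 s, with the arm clear about 245 mm above the bench.

- **Ring:** I pushed the blue lever counter-clockwise with the closed fingertips from about -0.80 to the tab at about -0.12. A close view from above showed it roughly 1 mm short, so I nudged it. The next view showed the pointer within about 0.2 mm of the tab's centre line.
- **Clamp:** I pushed the yellow lever through its full sweep. The force rose from about 2 N to about 12 N and motion stopped, with the fingers within about 1.5 mm of where I had calculated the closed position.
- **Last picture:** Taken after backing off, it showed the pointer still at the tab and the clamp lever about 38° clockwise of the meter's x axis, as expected when shut. I judged both by eye in a wider view, so it is less exact than the close view before clamping. I moved no loose parts or tools.
- **Disagreements:** Ring-angle readings from the scene and side cameras differed by about 0.035 rad, so I relied on the wrist camera for the final setting. In the first wrist view my picks of the blue paddle's top and the clamp pivot were off by 7–8 px; the fit down-weighted them and agreed with the other views.

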